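# Straighten a row of isolator boxes on a rack shelf

## Robot

A 7-joint arm with a two-finger parallel gripper is mounted at the origin on the work surface. World frame = base frame: x ahead of the robot, y to its left, z up, the work surface at z = 0. Lengths are in m, angles in rad, forces in N, time in s.
With the tool pointing down it reaches from about 0.4 to 0.85 m from the base axis. Payload 4.5 kg.
Tool frame: the origin (TCP) lies on the centre line of the jaws, within the pads' length; the fingertips stand 11 mm ahead of it and the grasp point (between the pads) lies 8 mm behind it; z points along the fingers, y is the line along which they close (so a half turn about z gives the same grasp; the last joint's range is limited). The gripper opens to 88 mm and grips with 3 to 60 N. Pads are 18 mm wide; open, the fingers measure 123 mm over their backs; the gripper's body (75 mm by 187 mm) begins 45 mm behind the grasp point.
Start: joints at [-1.101, 0.689, -0.195, 1.565, 0.157, 0.902, -0.215], TCP at [0.264, 0.567, 0.25] pointing down, gripper open.
Joint ranges: [-3.01, 3.01], [-0.46, 2.08], [-1.47, 1.51], [0.13, 2.56], [-1, 4.14], [0.04, 2.09], [-2.66, 2.66]. Speed limits (rad/s): [2.57, 2.57, 3.14, 3.14, 3.14, 3.14, 3.14].

## Interface

Orientations are given as a unit quaternion [x, y, z, w].
In Python, from plant import * gives the robot as it stands. The module is installed in compiled form; this text tells all that it offers.
- The arm moves only by the tool send_rows, never from a script. Its argument "motion" is a list of rows, each an object of numbers: "x", "y", "z": the shift along the tool's x, y, z in cm; "rx", "ry", "rz": the turn, a rotation vector about the tool's x, y, z in rad; "jaw": the finger opening in cm, from 0 to 8.81. In form: [{"x": .., "y": .., "z": .., "rx": .., "ry": .., "rz": .., "jaw": ..}, ...]. A call has exactly 5 rows; each row shifts and turns the commanded pose from where the row before left it, along the tool's axes as they then stand; what a row does not reach is not made up. A row lasts 1/10 s, in which the tool goes at most 50 mm and 8.59 degrees, less where a joint would pass 70% of its speed; a pose out of reach is approached as far as the arm can. A call is refused whole if a number of a shift passes 5 or a number of a turn 0.15, either way. A call with a gripper value outside its range is refused whole. The fingers move at their own pace and stop on an object; "grip_force" is the grip in N (left out, the last holds). Time passes only in rows, so rows that do not move let the fingers close, or fill a call up. It gives the time, the measured TCP pose, the force, the opening and the grip force at its end, in the units of the state.
- get_state(): the state, without advancing time (a new reading comes with each control period).
- snapshot(name): name is "side" or "top"; returns a dict with "img" (400x640x3 uint8, red, green, blue), "vertical_fov" (degrees; the focal length in pixels is half the picture's height over the tangent of half this angle, whatever the lens; pixels are square), "cx", "cy" (the principal point, pixels), "extrinsics" (4x4, takes a point from camera to world coordinates). Camera axes: x right, y up, looking along -z (the intrinsics and any distortion apply to the point x, -y, -z); pixel columns grow to the right and rows downward; lengths in m; the calibration is good to about 2 mm. A picture is of the moment at which its call begins. There is no depth.
- finish_job(): hands the job in; it is judged then, once.
The state is a dict: "clock": time; "q": joint angles; "qd": joint speeds; "joint_torque": joint torques, N m; "tool_pos": TCP position; "eef_rot": TCP orientation; "contact_force": force on the tool from outside, world axes, zero at the start; "moment": the same for the moment, N m; "opening": opening from 0.0 (shut) to 1.0 (fully open); "finger_force": force on a finger pad.
Only numpy, scipy, OpenCV 4.12 (cv2) and the standard library are available. Lean on these libraries where they do the work, as an engineer would, in place of code of your own. Each camera call takes 0.05 s, during which the arm holds its last target. There are 200 camera calls.

## Task

Pick up the straightedge by its orange handle and use its long edge to push the four isolator boxes back on the rack shelf, until they stand square in one straight line, all touching the black rubber face of the stop. Press the row home against it with about 15 newtons, never more than 20, and do not touch the boxes with the gripper. Then lay the straightedge back flat along its blue mat, and leave the other things alone.

Things in the scene. Friction and masses are not known exactly. Their poses are not given: they have to be found in the camera images.
- straightedge: Flat aluminium bar, 80 (x) by 280 (y) by 12 (z) mm, lying flat, about 0.35 kg, with an upright orange handle on top of its centre: 20 mm in x, 90 mm in y, from 12 to 57 mm above the underside. Both long edges (40 mm either side of the centre in x) are straight pushing edges; either may be used. Origin: centre of the underside; y along its length, z up.
- mat: Blue mat fixed on the table, 120 (x) by 320 (y) by 4 (z) mm, on which the straightedge lies at the start, about parallel to it. Origin: centre of its underside, on the table; y along its length.
- shelf: Grey vented steel rack shelf fixed on the table, 250 (x) by 370 (y) mm, its flat floor 15 mm above the table; low side lips 26 mm above the table at its ends in y (182 mm from its centre), open at the front (-x). Origin: centre of its underside, on the table; x to its back. Sliding the row of boxes over it takes 2 to 8 N.
- stop: Yellow bracket fixed across the back of the shelf, 310 (y) by 16 by 30 mm high. Before it (-x) a rigid bar of equal length with a black rubber face (1 to 27 mm over the floor) is clamped firmly on slides; its setting varies and is not in this pose: the face stands 6 to 26 mm before the bracket. Origin: mid-length on the bracket front, at shelf floor height; x to the back.
- box1: Line isolator box with blue front and top label, 100 (x, depth) by 48 (y, width) by 40 (z) mm, 0.18 to 0.42 kg, loose on the shelf floor, two short sockets on its front at 30 mm height, sticking out 6 mm (the front below 24 mm is flat). Origin: centre of its underside; x from front to back, so seated its origin is 50 mm before the rubber face. The boxes' order in the row varies.
- box2: Line isolator box with red front and top label, 100 (x, depth) by 48 (y, width) by 40 (z) mm, 0.18 to 0.42 kg, loose on the shelf floor, two short sockets on its front at 30 mm height, sticking out 6 mm (the front below 24 mm is flat). Origin: centre of its underside; x from front to back, so seated its origin is 50 mm before the rubber face. The boxes' order in the row varies.
- box3: Line isolator box with white front and top label, 100 (x, depth) by 48 (y, width) by 40 (z) mm, 0.18 to 0.42 kg, loose on the shelf floor, two short sockets on its front at 30 mm height, sticking out 6 mm (the front below 24 mm is flat). Origin: centre of its underside; x from front to back, so seated its origin is 50 mm before the rubber face. The boxes' order in the row varies.
- box4: Line isolator box with green front and top label, 100 (x, depth) by 48 (y, width) by 40 (z) mm, 0.18 to 0.42 kg, loose on the shelf floor, two short sockets on its front at 30 mm height, sticking out 6 mm (the front below 24 mm is flat). Origin: centre of its underside; x from front to back, so seated its origin is 50 mm before the rubber face. The boxes' order in the row varies.
- screwdriver: Screwdriver lying on the table, a bystander; origin at its underside.
- tub: Blue open plastic tub 90 by 120 by 45 mm, a bystander; origin: centre of its underside.
- brick: Broken half of a red brick, 100 (x) by 110 (y) by 52 (z) mm, a bystander; origin: centre of its underside.
Mind the look-alikes: they are no part of the job. What is shaped like the box3 but purple or turquoise is not meant.

How it is judged:
By the outcome, as a careful person would: the job done as asked, in the order asked, and still so for the second after the job is handed in, with the robot touching nothing.
It also fails if it takes over 72 s, if anything falls off the work surface, if the arm or the gripper's body presses on something with over 40 N, if the wrist force passes 120 N, or if a joint passes its speed limit or range.

## Working session

There is one attempt and no reset: what is moved stays moved. The work goes in short steps, Python scripts to look and compute and a tool call to move; the robot and the scene stay as the last step left them, time stands still between calls to the robot, and variables do not carry over. Pictures are saved under pics/ and viewed, at most 10 in all, crops included, and the job is handed in when it is done.

Besides the shell and the picture viewer there is one more tool, called after "Call:" as name(argument=value, ...), one argument or row to a line, values as JSON. send_rows: Moves the arm, as the interface text tells. Its arguments: {"type":"object","properties":{"motion":{"type":"array"},"grip_force":{"type":"number"}},"required":["motion"]}

```bash
mkdir -p pics
python3 - <<'E'
from plant import *
import cv2,numpy as np
s=get_state();print({k:np.round(v,3) for k,v in s.items()})
for n in("top","side"):
    d=snapshot(n);cv2.imwrite(f"pics/{n}0.png",d["img"][:,:,::-1])
    print({k:(np.round(v,4).tolist() if k!='img' else v.shape) for k,v in d.items()})
E
```

```text
{'clock': np.float64(0.0), 'q': array([-1.101,  0.69 , -0.195,  1.566,  0.157,  0.902, -0.215]), 'qd': array([ 0.   ,  0.001, -0.001,  0.   ,  0.   ,  0.001,  0.001]), 'joint_torque': array([-0.0000e+00, -5.2756e+01, -1.2670e+00, -1.5343e+01, -5.3000e-02,
        7.0000e-03,  0.0000e+00]), 'tool_pos': array([0.264, 0.566, 0.249]), 'eef_rot': array([ 0.216,  0.976, -0.001, -0.   ]), 'contact_force': array([-0.334,  0.615, -0.263]), 'moment': array([ 0.073, -0.019,  0.009]), 'finger_force': np.float64(0.0), 'opening': np.float64(1.002)}
{'img': (400, 640, 3), 'vertical_fov': 57.5108, 'cx': 313.3112, 'cy': 201.2783, 'extrinsics': [[0.0172, 0.9922, -0.1236, 0.4608], [-0.9998, 0.0162, -0.0097, -0.0555], [-0.0076, 0.1238, 0.9923, 1.1729], [0.0, 0.0, 0.0, 1.0]]}
{'img': (400, 640, 3), 'vertical_fov': 45.3973, 'cx': 319.4838, 'cy': 190.846, 'extrinsics': [[0.9767, 0.1086, -0.1849, 0.3409], [-0.2132, 0.583, -0.784, -1.109], [0.0226, 0.8052, 0.5926, 0.8573], [0.0, 0.0, 0.0, 1.0]]}
```

View pics/top0.png

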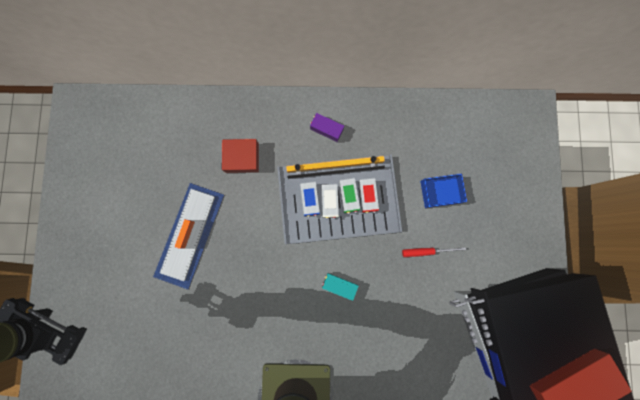

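View pics/side0.png

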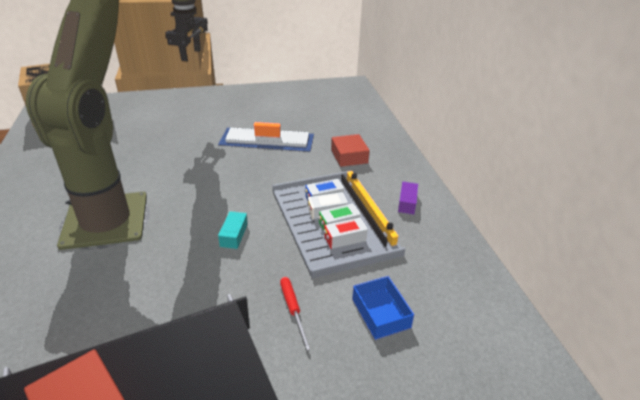

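```bash
cat > h.py <<'E'
from plant import *
import cv2,numpy as np
def ray(d,u,v):
    f=200/np.tan(np.radians(d["vertical_fov"])/2);E=np.array(d["extrinsics"])
    return E[:3,3],E[:3,:3]@np.array([(u-d["cx"])/f,-(v-d["cy"])/f,-1.])
def p2w(d,u,v,z):
    o,r=ray(d,u,v);return o+r*(z-o[2])/r[2]
def w2p(d,p):
    f=200/np.tan(np.radians(d["vertical_fov"])/2);E=np.array(d["extrinsics"])
    c=E[:3,:3].T@(np.array(p)-E[:3,3]);return np.array([d["cx"]+f*c[0]/-c[2],d["cy"]-f*c[1]/-c[2]])
def blobs(d,lo,hi,z,amin=40):
    hsv=cv2.cvtColor(d["img"],cv2.COLOR_RGB2HSV);m=cv2.inRange(hsv,lo,hi)
    for c in cv2.findContours(m,cv2.RETR_EXTERNAL,cv2.CHAIN_APPROX_NONE)[0]:
        if cv2.contourArea(c)<amin: continue
        r=cv2.minAreaRect(c);b=np.array([p2w(d,*p,z)[:2] for p in cv2.boxPoints(r)])
        print(np.round(r[0],1),"c",np.round(b.mean(0),4),"e",[ (round(float(np.linalg.norm(b[i+1]-b[i])),4),round(float(np.degrees(np.arctan2(*(b[i+1]-b[i])[::-1]))),1)) for i in(0,1)])
E
python3 - <<'E'
from h import *
d=snapshot("top")
print("orange");blobs(d,(8,150,120),(16,255,255),.061)
print("bluemat");blobs(d,(100,80,40),(125,255,255),.004)
print("yellow");blobs(d,(18,150,100),(30,255,255),.045)
print("red/brick");blobs(d,(0,200,150),(5,255,255),.055,30)
print("green");blobs(d,(50,120,60),(75,255,255),.055,30)
print("blue label");blobs(d,(105,150,120),(120,255,255),.055,30)
print("white");blobs(d,(0,0,185),(180,40,255),.055,60)
i=d["img"]
cv2.imwrite("pics/crop1.png",cv2.resize(i[145:255,265:415],None,fx=5,fy=5,interpolation=cv2.INTER_CUBIC)[:,:,::-1])
cv2.imwrite("pics/crop2.png",cv2.resize(i[175:295,140:240],None,fx=5,fy=5,interpolation=cv2.INTER_CUBIC)[:,:,::-1])
E
```

```text
orange
[182.6 233.5] c [0.4939 0.3521] e [(0.0859, -16.8), (0.0207, -108.7)]
bluemat
[497.  367.5] c [ 0.1056 -0.6123] e [(0.0265, -74.7), (0.1145, -166.9)]
[483.9 363. ] c [ 0.1177 -0.5731] e [(0.0167, -69.4), (0.0969, -160.6)]
[309.2 196.9] c [ 0.6208 -0.0303] e [(0.035, -81.9), (0.0568, -172.0)]
[188.3 235.4] c [0.4923 0.354 ] e [(0.3204, -17.5), (0.122, -109.9)]
[443.4 190.2] c [ 0.6498 -0.4642] e [(0.1436, -80.9), (0.0982, -173.9)]
yellow
[335.4 163.7] c [ 0.7221 -0.112 ] e [(0.226, -83.0), (0.0192, -174.3)]
red/brick
green
[349.1 193.3] c [ 0.6269 -0.155 ] e [(0.0291, -79.5), (0.0503, -170.4)]
blue label
[309.2 196.9] c [ 0.6138 -0.0316] e [(0.0288, -82.7), (0.0497, -172.7)]
[443.4 190.2] c [ 0.6416 -0.4464] e [(0.132, -80.9), (0.0886, -173.9)]
white
[635.5 381.5] c [ 0.0902 -0.9856] e [(0.0202, -88.9), (0.0857, 174.7)]
[634.  351.5] c [ 0.1734 -0.9888] e [(0.0291, -88.9), (0.0648, 174.7)]
[186.4 234.5] c [0.4931 0.3421] e [(0.2691, -16.5), (0.0769, -108.8)]
[329.7 200.3] c [ 0.6043 -0.095 ] e [(0.0461, -86.3), (0.1, -176.8)]
[309.2 197.4] c [ 0.6121 -0.0314] e [(0.0476, -82.1), (0.0949, -172.3)]
[368.8 193.8] c [ 0.6265 -0.2157] e [(0.0468, -82.3), (0.0952, -173.6)]
[349.2 194. ] c [ 0.625  -0.1553] e [(0.0466, -79.5), (0.0955, -170.5)]
[625.5 156.5] c [ 0.7569 -1.0155] e [(0.084, -89.1), (0.0866, 174.7)]
[601.7 149.7] c [ 0.7777 -0.9435] e [(0.0652, -40.8), (0.1218, -132.2)]
[569. 144.] c [ 0.7942 -0.8431] e [(0.0624, -89.1), (0.0129, 175.9)]
[624.5 127.5] c [ 0.8505 -1.0206] e [(0.0912, -89.2), (0.0884, 174.7)]
[594.  126.5] c [ 0.8523 -0.9254] e [(0.0945, -89.2), (0.0884, 175.3)]
[568.5 126.5] c [ 0.8512 -0.8454] e [(0.0662, -89.2), (0.0884, 175.9)]
[622.5 106.5] c [ 0.9192 -1.0203] e [(0.0916, -89.2), (0.0299, 174.8)]
[592.5 106. ] c [ 0.9195 -0.9258] e [(0.0917, -89.2), (0.0332, 175.3)]
[566.5 105.5] c [ 0.92   -0.8439] e [(0.0602, -89.2), (0.0299, 175.9)]
```

View pics/crop1.png

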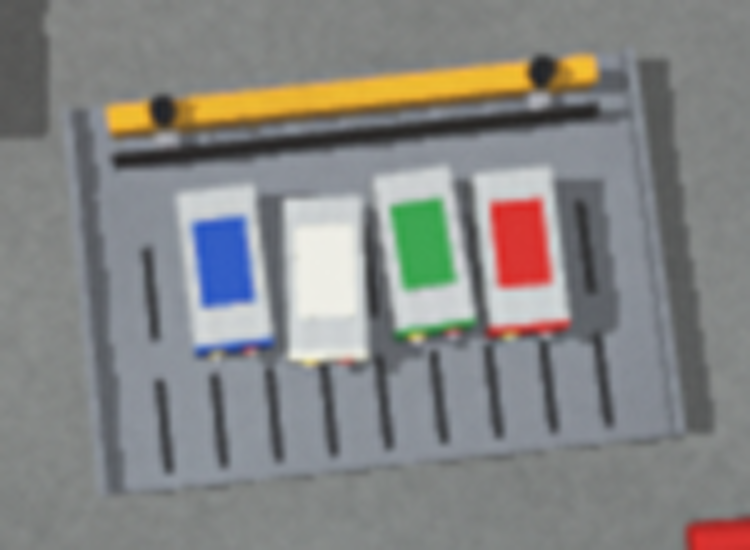

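View pics/crop2.png

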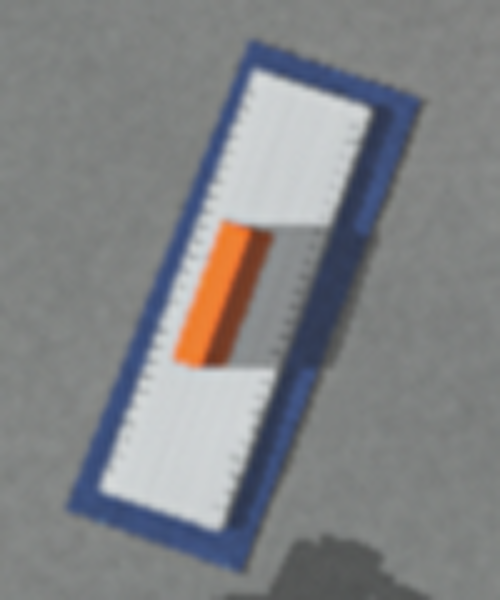

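```bash
cat >> h.py <<'E'
def move(pos,yaw_tooly,quiet=False):
    """remaining shift in tool axes (cm), turn vector (rad): tool down, tool y at world angle yaw (deg), TCP at pos"""
    from scipy.spatial.transform import Rotation as R
    s=get_state();Rc=R.from_quat(s["eef_rot"])
    y=np.radians(yaw_tooly);Y=np.array([np.cos(y),np.sin(y),0]);Z=np.array([0,0,-1.]);X=np.cross(Y,Z)
    Rt=R.from_matrix(np.c_[X,Y,Z])
    if abs((Rc.inv()*Rt).magnitude())>np.pi/2: Rt=Rt*R.from_rotvec([0,0,np.pi])
    print("t",round(float(s["clock"]),2),"pos",np.round(s["tool_pos"],4),"yaw",np.round(np.degrees(np.arctan2(*Rc.as_matrix()[1::-1,1])),2),"F",np.round(s["contact_force"],2),"M",np.round(s["moment"],2),"op",np.round(s["opening"]*88.1,1),"ff",np.round(s["finger_force"],1))
    print("shift cm",np.round(Rc.inv().apply(np.array(pos)-s["tool_pos"])*100,2),"turn",np.round((Rc.inv()*Rt).as_rotvec(),3))
E
python3 - <<'E'
from h import *
d=snapshot("top")
P=lambda u,v,z:p2w(d,(u+.5)/5-.5+265,(v+.5)/5-.5+145,z)[:2]
Q=lambda u,v,z:p2w(d,(u+.5)/5-.5+140,(v+.5)/5-.5+175,z)[:2]
def line(n,a,b):
    e=b-a;print(n,np.round(a,4),np.round(b,4),round(float(np.linalg.norm(e)),4),round(float(np.degrees(np.arctan2(e[1],e[0]))),2))
line("front",P(685,437,.015),P(108,492,.015))
line("leftlip",P(108,492,.026),P(73,108,.026))
line("rightlip",P(685,435,.026),P(632,52,.026))
line("yellow bottom/front top",P(598,82,.045),P(108,133,.045))
line("yellow top",P(598,56,.045),P(108,106,.045))
line("black top",P(598,104,.042),P(113,154,.042))
line("black bottom",P(598,118,.016),P(113,167,.016))
line("bar long R",Q(222,532,.016),Q(372,105,.016)); line("bar long L",Q(98,492,.016),Q(255,70,.016))
line("handle top",Q(190,362,.061),Q(237,222,.061))
line("handle diag",Q(175,360,.061),Q(250,226,.061))
for n,c in dict(blueF=[(197,343),(272,335)],blueB=[(178,193),(255,184)],whiteF=[(288,358),(367,356)],greenF=[(396,328),(474,320)],redF=[(490,327),(568,320)],redB=[(474,175),(550,168)]).items(): line(n,P(*c[1],.055),P(*c[0],.055))
move((.494,.352,.11),73)
E
```

```text
front [ 0.5118 -0.325 ] [0.4709 0.0392] 0.3665 96.4
leftlip [0.4708 0.0383] [0.7155 0.0673] 0.2464 6.76
rightlip [ 0.5125 -0.3225] [ 0.7578 -0.2915] 0.2472 7.18
yellow bottom/front top [ 0.7332 -0.266 ] [0.6955 0.0427] 0.311 96.95
yellow top [ 0.75   -0.2661] [0.7129 0.0432] 0.3115 96.84
black top [ 0.7197 -0.2665] [0.6827 0.0395] 0.3082 96.89
black bottom [ 0.7164 -0.2713] [0.6793 0.0414] 0.3149 96.77
bar long R [0.3476 0.3553] [0.6182 0.2751] 0.2822 -16.49
bar long L [0.3708 0.4346] [0.6397 0.3518] 0.2814 -17.11
handle top [0.4528 0.365 ] [0.5384 0.3415] 0.0887 -15.35
handle diag [0.4539 0.3742] [0.536  0.3334] 0.0918 -26.41
blueF [ 0.5684 -0.0626] [ 0.5627 -0.0165] 0.0465 97.06
blueB [ 0.6626 -0.0506] [ 0.6561 -0.0027] 0.0482 97.67
whiteF [ 0.5564 -0.1212] [ 0.5543 -0.0726] 0.0486 92.41
greenF [ 0.5797 -0.1869] [ 0.574  -0.1389] 0.0483 96.83
redF [ 0.5807 -0.2447] [ 0.5755 -0.1967] 0.0483 96.09
redB [ 0.6756 -0.234 ] [ 0.6704 -0.1867] 0.0475 96.25
t 0.2 pos [0.2637 0.5663 0.2492] yaw 65.03 F [ 0.11 -0.34  0.19] M [-0.   -0.02 -0.01] op 88.1 ff 0.0
shift cm [-29.92  -9.69  13.94] turn [-0.001 -0.    -0.139]
```

Call:
send_rows(
  motion=[
    {"x": -3.7,"y": -1.2,"z": 1.7},
    {"x": -3.7,"y": -1.2,"z": 1.7},
    {"x": -3.7,"y": -1.2,"z": 1.7},
    {"x": -3.7,"y": -1.2,"z": 1.7},
    {"x": -3.7,"y": -1.2,"z": 1.7},
  ],
  grip_force=60,
)

```text
schema error: expected keys x, y, z, rx, ry, rz, jaw
```

Call:
send_rows(
  motion=[
    {"x": -3.7,"y": -1.2,"z": 1.7},
    {"x": -3.7,"y": -1.2,"z": 1.7},
    {"x": -3.7,"y": -1.2,"z": 1.7},
    {"rz": -0.07},
    {"rz": -0.07},
  ],
)

```text
schema error: expected keys x, y, z, rx, ry, rz, jaw
```

Call:
send_rows(
  motion=[
    {},
    {},
    {},
    {},
    {},
  ],
)

```text
schema error: expected keys x, y, z, rx, ry, rz, jaw
```

```bash
python3 -c "
from h import *
move((.4943,.3535,.039),73.2)"
```

```text
t 0.2 pos [0.2637 0.5663 0.2492] yaw 65.03 F [ 0.11 -0.34  0.19] M [-0.   -0.02 -0.01] op 88.1 ff 0.0
shift cm [-29.88  -9.53  21.04] turn [-0.001 -0.    -0.143]
```

All keys are required in every row.

Call:
send_rows(
  motion=[
    {"x": -3.7,"y": -1.2,"z": 1.7,"rx": 0,"ry": 0,"rz": 0,"jaw": 8.8},
    {"x": -3.7,"y": -1.2,"z": 1.7,"rx": 0,"ry": 0,"rz": 0,"jaw": 8.8},
    {"x": -3.7,"y": -1.2,"z": 1.7,"rx": 0,"ry": 0,"rz": 0,"jaw": 8.8},
    {"x": -3.7,"y": -1.2,"z": 1.7,"rx": 0,"ry": 0,"rz": 0,"jaw": 8.8},
    {"x": -3.7,"y": -1.2,"z": 1.7,"rx": 0,"ry": 0,"rz": 0,"jaw": 8.8},
  ],
  grip_force=60,
)

```text
clock: 0.7
tool_pos: [0.4071, 0.433, 0.164]
eef_rot: [0.216, 0.976, 0.0, 0.0]
contact_force: [-0.4, 1.0, -0.3]
opening: 0.997
finger_force: 0.0
```

Call:
send_rows(
  motion=[
    {"x": -3.7,"y": -1.2,"z": 1.7,"rx": 0,"ry": 0,"rz": 0,"jaw": 8.8},
    {"x": -3.7,"y": -1.2,"z": 1.7,"rx": 0,"ry": 0,"rz": 0,"jaw": 8.8},
    {"x": -3.7,"y": -1.2,"z": 1.7,"rx": 0,"ry": 0,"rz": 0,"jaw": 8.8},
    {"x": 0,"y": 0,"z": 0,"rx": 0,"ry": 0,"rz": -0.07,"jaw": 8.8},
    {"x": 0,"y": 0,"z": 0,"rx": 0,"ry": 0,"rz": -0.07,"jaw": 8.8},
  ],
)

```text
clock: 1.2
tool_pos: [0.4928, 0.3525, 0.1127]
eef_rot: [0.148, 0.989, -0.001, -0.0]
contact_force: [-0.4, 0.4, -0.2]
opening: 0.997
finger_force: 0.0
```

Call:
send_rows(
  motion=[
    {"x": 0,"y": 0,"z": 0,"rx": 0,"ry": 0,"rz": 0,"jaw": 8.8},
    {"x": 0,"y": 0,"z": 0,"rx": 0,"ry": 0,"rz": 0,"jaw": 8.8},
    {"x": 0,"y": 0,"z": 0,"rx": 0,"ry": 0,"rz": 0,"jaw": 8.8},
    {"x": 0,"y": 0,"z": 0,"rx": 0,"ry": 0,"rz": 0,"jaw": 8.8},
    {"x": 0,"y": 0,"z": 0,"rx": 0,"ry": 0,"rz": 0,"jaw": 8.8},
  ],
)

```text
clock: 1.7
tool_pos: [0.4915, 0.3549, 0.1138]
eef_rot: [0.147, 0.989, 0.0, 0.0]
contact_force: [1.5, 0.1, 0.6]
opening: 0.999
finger_force: 0.0
```

```bash
python3 -c "
from h import *
move((.4943,.3535,.039),73.2)"
```

```text
t 1.7 pos [0.4915 0.3549 0.1138] yaw 73.06 F [1.46 0.08 0.57] M [ 0.04 -0.    0.03] op 88.0 ff 0.0
shift cm [-0.31 -0.05  7.48] turn [ 0.     0.    -0.002]
```

Call:
send_rows(
  motion=[
    {"x": -0.3,"y": -0.05,"z": 2.5,"rx": 0,"ry": 0,"rz": 0,"jaw": 8.8},
    {"x": 0,"y": 0,"z": 2.5,"rx": 0,"ry": 0,"rz": 0,"jaw": 8.8},
    {"x": 0,"y": 0,"z": 1.5,"rx": 0,"ry": 0,"rz": 0,"jaw": 8.8},
    {"x": 0,"y": 0,"z": 0.97,"rx": 0,"ry": 0,"rz": 0,"jaw": 8.8},
    {"x": 0,"y": 0,"z": 0,"rx": 0,"ry": 0,"rz": 0,"jaw": 5},
  ],
)

```text
clock: 2.2
tool_pos: [0.4937, 0.353, 0.038]
eef_rot: [0.147, 0.989, -0.001, -0.001]
contact_force: [-0.1, -0.1, 0.6]
opening: 0.933
finger_force: 0.0
```

Call:
send_rows(
  motion=[
    {"x": 0,"y": 0,"z": 0,"rx": 0,"ry": 0,"rz": 0,"jaw": 3.5},
    {"x": 0,"y": 0,"z": 0,"rx": 0,"ry": 0,"rz": 0,"jaw": 2.6},
    {"x": 0,"y": 0,"z": 0,"rx": 0,"ry": 0,"rz": 0,"jaw": 2},
    {"x": 0,"y": 0,"z": 0,"rx": 0,"ry": 0,"rz": 0,"jaw": 0},
    {"x": 0,"y": 0,"z": 0,"rx": 0,"ry": 0,"rz": 0,"jaw": 0},
  ],
)

```text
clock: 2.7
tool_pos: [0.4946, 0.3534, 0.0394]
eef_rot: [0.147, 0.989, 0.0, 0.0]
contact_force: [0.5, -0.4, -0.5]
opening: 0.479
finger_force: 0.0
```

Call:
send_rows(
  motion=[
    {"x": 0,"y": 0,"z": 0,"rx": 0,"ry": 0,"rz": 0,"jaw": 0},
    {"x": 0,"y": 0,"z": 0,"rx": 0,"ry": 0,"rz": 0,"jaw": 0},
    {"x": 0,"y": 0,"z": 0,"rx": 0,"ry": 0,"rz": 0,"jaw": 0},
    {"x": 0,"y": 0,"z": 0,"rx": 0,"ry": 0,"rz": 0,"jaw": 0},
    {"x": 0,"y": 0,"z": 0,"rx": 0,"ry": 0,"rz": 0,"jaw": 0},
  ],
)

```text
clock: 3.2
tool_pos: [0.4945, 0.3537, 0.0391]
eef_rot: [0.147, 0.989, 0.0, 0.0]
contact_force: [0.8, 1.2, -0.6]
opening: 0.225
finger_force: 60.0
```

```bash
python3 -c "
from h import *
move((.5,-.139,.15),6.85)"
```

```text
t 3.2 pos [0.4945 0.3537 0.0391] yaw 73.06 F [ 0.82  1.19 -0.62] M [ 0.22 -0.13  0.05] op 19.8 ff 60.0
shift cm [-14.89 -46.96 -11.13] turn [ 1.000e-03 -0.000e+00  1.156e+00]
```

Call:
send_rows(
  motion=[
    {"x": 0,"y": 0,"z": -1,"rx": 0,"ry": 0,"rz": 0,"jaw": 0},
    {"x": 0,"y": 0,"z": -2,"rx": 0,"ry": 0,"rz": 0,"jaw": 0},
    {"x": 0,"y": 0,"z": -3,"rx": 0,"ry": 0,"rz": 0,"jaw": 0},
    {"x": 0,"y": 0,"z": -3,"rx": 0,"ry": 0,"rz": 0,"jaw": 0},
    {"x": 0,"y": 0,"z": -2.1,"rx": 0,"ry": 0,"rz": 0,"jaw": 0},
  ],
)

```text
clock: 3.7
tool_pos: [0.4944, 0.3529, 0.1521]
eef_rot: [0.147, 0.989, 0.0, 0.0]
contact_force: [0.1, 0.3, -4.1]
opening: 0.22
finger_force: 60.0
```

Call:
send_rows(
  motion=[
    {"x": -0.7,"y": -2.2,"z": 0,"rx": 0,"ry": 0,"rz": 0,"jaw": 0},
    {"x": -1.1,"y": -3.5,"z": 0,"rx": 0,"ry": 0,"rz": 0,"jaw": 0},
    {"x": -1.1,"y": -3.5,"z": 0,"rx": 0,"ry": 0,"rz": 0,"jaw": 0},
    {"x": -1.1,"y": -3.5,"z": 0,"rx": 0,"ry": 0,"rz": 0,"jaw": 0},
    {"x": -1.1,"y": -3.5,"z": 0,"rx": 0,"ry": 0,"rz": 0,"jaw": 0},
  ],
)

```text
clock: 4.2
tool_pos: [0.4952, 0.1814, 0.1503]
eef_rot: [0.147, 0.989, -0.001, -0.0]
contact_force: [-0.3, 0.2, -3.5]
opening: 0.222
finger_force: 60.0
```

Call:
send_rows(
  motion=[
    {"x": -1.1,"y": -3.5,"z": 0,"rx": 0,"ry": 0,"rz": 0,"jaw": 0},
    {"x": -1.1,"y": -3.5,"z": 0,"rx": 0,"ry": 0,"rz": 0,"jaw": 0},
    {"x": -1.1,"y": -3.5,"z": 0,"rx": 0,"ry": 0,"rz": 0,"jaw": 0},
    {"x": -1.1,"y": -3.5,"z": 0,"rx": 0,"ry": 0,"rz": 0,"jaw": 0},
    {"x": -1.1,"y": -3.5,"z": 0,"rx": 0,"ry": 0,"rz": 0,"jaw": 0},
  ],
)

```text
clock: 4.7
tool_pos: [0.4968, -0.0018, 0.1503]
eef_rot: [0.147, 0.989, -0.0, -0.0]
contact_force: [0.2, -0.1, -4.0]
opening: 0.223
finger_force: 60.0
```

Call:
send_rows(
  motion=[
    {"x": -1.1,"y": -3.5,"z": 0,"rx": 0,"ry": 0,"rz": 0,"jaw": 0},
    {"x": -1.1,"y": -3.5,"z": 0,"rx": 0,"ry": 0,"rz": 0,"jaw": 0},
    {"x": -1.1,"y": -3.5,"z": 0,"rx": 0,"ry": 0,"rz": 0,"jaw": 0},
    {"x": -0.7,"y": -2.2,"z": 0,"rx": 0,"ry": 0,"rz": 0,"jaw": 0},
    {"x": 0,"y": 0,"z": 0,"rx": 0,"ry": 0,"rz": 0.06,"jaw": 0},
  ],
)

```text
clock: 5.2
tool_pos: [0.4971, -0.1389, 0.1499]
eef_rot: [0.181, 0.983, -0.002, -0.001]
contact_force: [-1.1, -0.6, -4.0]
opening: 0.22
finger_force: 60.0
```

Call:
send_rows(
  motion=[
    {"x": 0,"y": 0,"z": 0,"rx": 0,"ry": 0,"rz": 0.1,"jaw": 0},
    {"x": 0,"y": 0,"z": 0,"rx": 0,"ry": 0,"rz": 0.1,"jaw": 0},
    {"x": 0,"y": 0,"z": 0,"rx": 0,"ry": 0,"rz": 0.1,"jaw": 0},
    {"x": 0,"y": 0,"z": 0,"rx": 0,"ry": 0,"rz": 0.1,"jaw": 0},
    {"x": 0,"y": 0,"z": 0,"rx": 0,"ry": 0,"rz": 0.1,"jaw": 0},
  ],
)

```text
clock: 5.7
tool_pos: [0.498, -0.1332, 0.1502]
eef_rot: [0.417, 0.909, -0.0, -0.001]
contact_force: [0.2, -0.1, -3.2]
opening: 0.221
finger_force: 60.0
```

Call:
send_rows(
  motion=[
    {"x": 0,"y": 0,"z": 0,"rx": 0,"ry": 0,"rz": 0.1,"jaw": 0},
    {"x": 0,"y": 0,"z": 0,"rx": 0,"ry": 0,"rz": 0.1,"jaw": 0},
    {"x": 0,"y": 0,"z": 0,"rx": 0,"ry": 0,"rz": 0.1,"jaw": 0},
    {"x": 0,"y": 0,"z": 0,"rx": 0,"ry": 0,"rz": 0.1,"jaw": 0},
    {"x": 0,"y": 0,"z": 0,"rx": 0,"ry": 0,"rz": 0.1,"jaw": 0},
  ],
)

```text
clock: 6.2
tool_pos: [0.498, -0.133, 0.1502]
eef_rot: [0.629, 0.778, -0.0, -0.001]
contact_force: [0.2, 1.0, -3.9]
opening: 0.215
finger_force: 60.0
```

Call:
send_rows(
  motion=[
    {"x": 0,"y": 0,"z": 0,"rx": 0,"ry": 0,"rz": 0.06,"jaw": 0},
    {"x": 0,"y": 0,"z": 0,"rx": 0,"ry": 0,"rz": 0.03,"jaw": 0},
    {"x": 0,"y": 0,"z": 0,"rx": 0,"ry": 0,"rz": 0,"jaw": 0},
    {"x": 0,"y": 0,"z": 0,"rx": 0,"ry": 0,"rz": 0,"jaw": 0},
    {"x": 0,"y": 0,"z": 0,"rx": 0,"ry": 0,"rz": 0,"jaw": 0},
  ],
)

```text
clock: 6.7
tool_pos: [0.4986, -0.1331, 0.15]
eef_rot: [0.661, 0.75, 0.0, -0.0]
contact_force: [0.4, -0.3, -3.8]
opening: 0.223
finger_force: 60.0
```

```bash
python3 -c "
from h import *
move((.5,-.139,.053),6.85)
for n in ('top','side'):
    d=snapshot(n);cv2.imwrite('pics/%s1.png'%n,d['img'][:,:,::-1])
a=cv2.imread('pics/side1.png')
b=cv2.resize(a[120:300,200:440],(800,600),interpolation=cv2.INTER_CUBIC);cv2.imwrite('pics/side1c.png',b)
move((.5,-.139,.053),6.85)
"
```

```text
t 6.7 pos [ 0.4986 -0.1331  0.15  ] yaw 7.2 F [ 0.38 -0.34 -3.77] M [-0.08  0.02 -0.  ] op 19.6 ff 60.0
shift cm [-0.6   0.06  9.7 ] turn [-0.    -0.     0.006]
t 6.8 pos [ 0.4987 -0.1331  0.15  ] yaw 7.18 F [ 0.15  0.32 -4.19] M [-0.08  0.03 -0.04] op 19.6 ff 60.0
shift cm [-0.6   0.06  9.7 ] turn [-0.    -0.     0.006]
```

View pics/side1c.png

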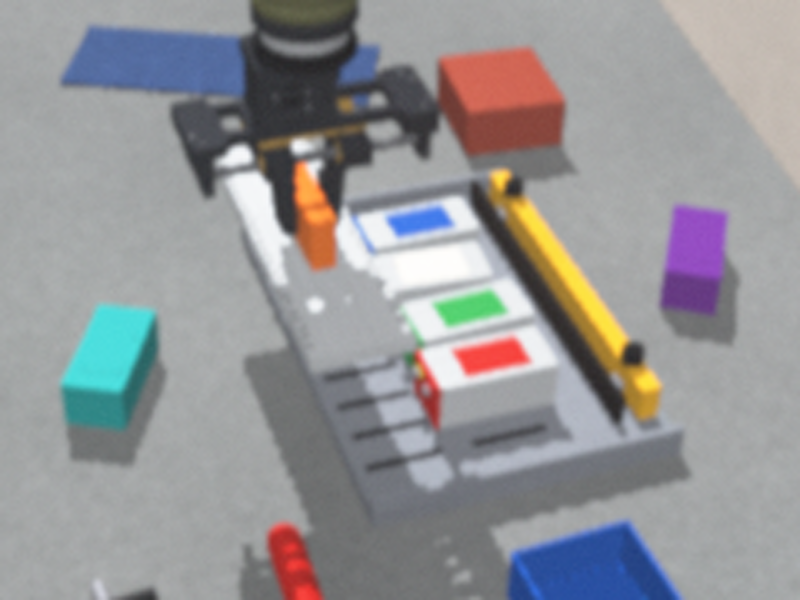

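Call:
send_rows(
  motion=[
    {"x": -0.6,"y": 0.06,"z": 2.5,"rx": 0,"ry": 0,"rz": 0.006,"jaw": 0},
    {"x": 0,"y": 0,"z": 2.5,"rx": 0,"ry": 0,"rz": 0,"jaw": 0},
    {"x": 0,"y": 0,"z": 2.2,"rx": 0,"ry": 0,"rz": 0,"jaw": 0},
    {"x": 0,"y": 0,"z": 1.5,"rx": 0,"ry": 0,"rz": 0,"jaw": 0},
    {"x": 0,"y": 0,"z": 0.5,"rx": 0,"ry": 0,"rz": 0,"jaw": 0},
  ],
)

```text
clock: 7.3
tool_pos: [0.4994, -0.1387, 0.0565]
eef_rot: [0.664, 0.748, -0.0, -0.001]
contact_force: [0.4, 0.8, -3.1]
opening: 0.221
finger_force: 60.0
```

Call:
send_rows(
  motion=[
    {"x": 0,"y": 0,"z": 0.5,"rx": 0,"ry": 0,"rz": 0,"jaw": 0},
    {"x": 0,"y": 0,"z": 0,"rx": 0,"ry": 0,"rz": 0,"jaw": 0},
    {"x": 0,"y": 0,"z": 0,"rx": 0,"ry": 0,"rz": 0,"jaw": 0},
    {"x": 0,"y": 0,"z": 0,"rx": 0,"ry": 0,"rz": 0,"jaw": 0},
    {"x": 0,"y": 0,"z": 0,"rx": 0,"ry": 0,"rz": 0,"jaw": 0},
  ],
)

```text
clock: 7.8
tool_pos: [0.5005, -0.1391, 0.0536]
eef_rot: [0.664, 0.748, 0.0, 0.0]
contact_force: [-0.5, -0.3, -3.3]
opening: 0.223
finger_force: 60.0
```

```bash
python3 -c "
from h import *
move((.559,-.132,.053),6.85)
d=snapshot('top')
b=cv2.resize(d['img'][145:265,260:420],(800,600),interpolation=cv2.INTER_CUBIC);cv2.imwrite('pics/top2c.png',b[:,:,::-1])
move((.559,-.132,.053),6.85)
"
```

```text
t 7.8 pos [ 0.5005 -0.1391  0.0536] yaw 6.82 F [-0.54 -0.35 -3.27] M [-0.03  0.05 -0.02] op 19.6 ff 60.0
shift cm [0.01 5.9  0.06] turn [ 0.001  0.    -0.   ]
t 7.85 pos [ 0.5004 -0.1391  0.0534] yaw 6.82 F [-0.28  0.76 -3.61] M [-0.06  0.06 -0.  ] op 19.6 ff 60.0
shift cm [0.   5.9  0.05] turn [ 0.001  0.    -0.001]
```

View pics/top2c.png

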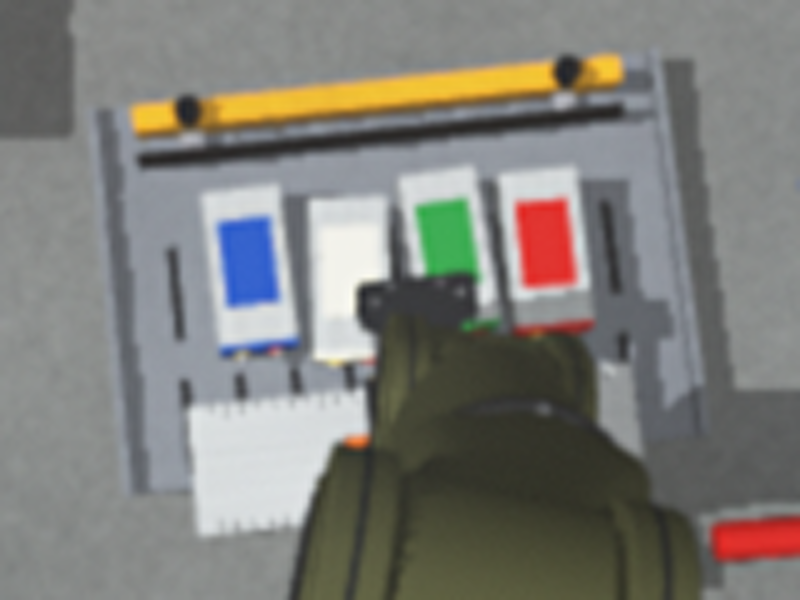

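Call:
send_rows(
  motion=[
    {"x": 0,"y": 0.4,"z": 0,"rx": 0,"ry": 0,"rz": 0,"jaw": 0},
    {"x": 0,"y": 0.4,"z": 0,"rx": 0,"ry": 0,"rz": 0,"jaw": 0},
    {"x": 0,"y": 0.4,"z": 0,"rx": 0,"ry": 0,"rz": 0,"jaw": 0},
    {"x": 0,"y": 0.4,"z": 0,"rx": 0,"ry": 0,"rz": 0,"jaw": 0},
    {"x": 0,"y": 0.3,"z": 0,"rx": 0,"ry": 0,"rz": 0,"jaw": 0},
  ],
)

```text
clock: 8.35
tool_pos: [0.5189, -0.1367, 0.0529]
eef_rot: [0.664, 0.748, -0.0, -0.0]
contact_force: [-1.8, 0.7, -2.7]
opening: 0.223
finger_force: 60.0
```

Call:
send_rows(
  motion=[
    {"x": 0,"y": 0.3,"z": 0,"rx": 0,"ry": 0,"rz": 0,"jaw": 0},
    {"x": 0,"y": 0.3,"z": 0,"rx": 0,"ry": 0,"rz": 0,"jaw": 0},
    {"x": 0,"y": 0.3,"z": 0,"rx": 0,"ry": 0,"rz": 0,"jaw": 0},
    {"x": 0,"y": 0.3,"z": 0,"rx": 0,"ry": 0,"rz": 0,"jaw": 0},
    {"x": 0,"y": 0.3,"z": 0,"rx": 0,"ry": 0,"rz": 0,"jaw": 0},
  ],
)

```text
clock: 8.85
tool_pos: [0.5314, -0.1351, 0.0526]
eef_rot: [0.664, 0.748, -0.002, -0.002]
contact_force: [-7.3, -0.3, -1.3]
opening: 0.218
finger_force: 60.0
```

Call:
send_rows(
  motion=[
    {"x": 0,"y": 0.3,"z": 0,"rx": 0,"ry": 0,"rz": 0,"jaw": 0},
    {"x": 0,"y": 0.3,"z": 0,"rx": 0,"ry": 0,"rz": 0,"jaw": 0},
    {"x": 0,"y": 0.3,"z": 0,"rx": 0,"ry": 0,"rz": 0,"jaw": 0},
    {"x": 0,"y": 0.2,"z": 0,"rx": 0,"ry": 0,"rz": 0,"jaw": 0},
    {"x": 0,"y": 0.2,"z": 0,"rx": 0,"ry": 0,"rz": 0,"jaw": 0},
  ],
)

```text
clock: 9.35
tool_pos: [0.5434, -0.1335, 0.0525]
eef_rot: [0.664, 0.748, -0.002, -0.003]
contact_force: [-8.3, -0.9, -0.2]
opening: 0.219
finger_force: 60.0
```

```bash
python3 -c "
from h import *
move((.559,-.132,.053),6.85)"
```

```text
t 9.35 pos [ 0.5434 -0.1335  0.0525] yaw 6.81 F [-8.34 -0.94 -0.19] M [-0.18  1.68 -0.  ] op 19.3 ff 60.0
shift cm [-0.03  1.57 -0.06] turn [-0.007 -0.001 -0.001]
```

Call:
send_rows(
  motion=[
    {"x": 0,"y": 0.2,"z": -0.1,"rx": 0,"ry": 0,"rz": 0,"jaw": 0},
    {"x": 0,"y": 0.2,"z": 0,"rx": 0,"ry": 0,"rz": 0,"jaw": 0},
    {"x": 0,"y": 0.2,"z": 0,"rx": 0,"ry": 0,"rz": 0,"jaw": 0},
    {"x": 0,"y": 0.2,"z": 0,"rx": 0,"ry": 0,"rz": 0,"jaw": 0},
    {"x": 0,"y": 0.1,"z": 0,"rx": 0,"ry": 0,"rz": 0,"jaw": 0},
  ],
)

```text
clock: 9.85
tool_pos: [0.5529, -0.1323, 0.0532]
eef_rot: [0.664, 0.748, -0.002, -0.002]
contact_force: [-5.7, -1.5, -3.1]
opening: 0.219
finger_force: 60.0
```

Call:
send_rows(
  motion=[
    {"x": 0,"y": 0.05,"z": 0,"rx": 0,"ry": 0,"rz": 0,"jaw": 0},
    {"x": 0,"y": 0.05,"z": 0,"rx": 0,"ry": 0,"rz": 0,"jaw": 0},
    {"x": 0,"y": 0.05,"z": 0,"rx": 0,"ry": 0,"rz": 0,"jaw": 0},
    {"x": 0,"y": 0.05,"z": 0,"rx": 0,"ry": 0,"rz": 0,"jaw": 0},
    {"x": 0,"y": 0.05,"z": 0,"rx": 0,"ry": 0,"rz": 0,"jaw": 0},
  ],
)

```text
clock: 10.35
tool_pos: [0.555, -0.1321, 0.0532]
eef_rot: [0.664, 0.748, -0.002, -0.003]
contact_force: [-5.7, -0.7, -2.4]
opening: 0.221
finger_force: 60.0
```

```bash
python3 -c "
from h import *
move((.559,-.132,.053),6.85)"
```

```text
t 10.35 pos [ 0.555  -0.1321  0.0532] yaw 6.82 F [-5.73 -0.75 -2.44] M [-0.19  1.51 -0.01] op 19.4 ff 60.0
shift cm [-0.04  0.4   0.02] turn [-0.007 -0.001 -0.001]
```

Call:
send_rows(
  motion=[
    {"x": 0,"y": 0.05,"z": 0,"rx": 0,"ry": 0,"rz": 0,"jaw": 0},
    {"x": 0,"y": 0.05,"z": 0,"rx": 0,"ry": 0,"rz": 0,"jaw": 0},
    {"x": 0,"y": 0.05,"z": 0,"rx": 0,"ry": 0,"rz": 0,"jaw": 0},
    {"x": 0,"y": 0.05,"z": 0,"rx": 0,"ry": 0,"rz": 0,"jaw": 0},
    {"x": 0,"y": 0.03,"z": 0,"rx": 0,"ry": 0,"rz": 0,"jaw": 0},
  ],
)

```text
clock: 10.85
tool_pos: [0.557, -0.1319, 0.0533]
eef_rot: [0.664, 0.748, -0.002, -0.003]
contact_force: [-8.0, -1.2, -1.7]
opening: 0.221
finger_force: 60.0
```

```bash
python3 -c "
from h import *
move((.559,-.132,.053),6.85)"
```

```text
t 10.85 pos [ 0.557  -0.1319  0.0533] yaw 6.82 F [-8.02 -1.23 -1.69] M [-0.24  1.63  0.  ] op 19.4 ff 60.0
shift cm [-0.04  0.2   0.02] turn [-0.007 -0.001 -0.001]
```

Call:
send_rows(
  motion=[
    {"x": 0,"y": 0.03,"z": 0,"rx": 0,"ry": 0,"rz": 0,"jaw": 0},
    {"x": 0,"y": 0.03,"z": 0,"rx": 0,"ry": 0,"rz": 0,"jaw": 0},
    {"x": 0,"y": 0.03,"z": 0,"rx": 0,"ry": 0,"rz": 0,"jaw": 0},
    {"x": 0,"y": 0.03,"z": 0,"rx": 0,"ry": 0,"rz": 0,"jaw": 0},
    {"x": 0,"y": 0.0,"z": 0,"rx": 0,"ry": 0,"rz": 0,"jaw": 0},
  ],
)

```text
clock: 11.35
tool_pos: [0.5572, -0.1319, 0.0533]
eef_rot: [0.664, 0.748, -0.003, -0.004]
contact_force: [-8.5, -0.8, -0.2]
opening: 0.218
finger_force: 60.0
```

```bash
python3 -c "
from h import *
move((.559,-.132,.053),6.85)"
```

```text
t 11.35 pos [ 0.5572 -0.1319  0.0533] yaw 6.81 F [-8.55 -0.83 -0.23] M [-0.24  1.87  0.03] op 19.2 ff 60.0
shift cm [-0.03  0.18  0.03] turn [-0.009 -0.001 -0.001]
```

Call:
send_rows(
  motion=[
    {"x": 0,"y": 0.04,"z": 0,"rx": 0,"ry": 0,"rz": 0,"jaw": 0},
    {"x": 0,"y": 0.04,"z": 0,"rx": 0,"ry": 0,"rz": 0,"jaw": 0},
    {"x": 0,"y": 0.04,"z": 0,"rx": 0,"ry": 0,"rz": 0,"jaw": 0},
    {"x": 0,"y": 0.0,"z": 0,"rx": 0,"ry": 0,"rz": 0,"jaw": 0},
    {"x": 0,"y": 0.0,"z": 0,"rx": 0,"ry": 0,"rz": 0,"jaw": 0},
  ],
)

```text
clock: 11.85
tool_pos: [0.5574, -0.132, 0.0532]
eef_rot: [0.664, 0.748, -0.004, -0.004]
contact_force: [-10.4, -0.9, 1.1]
opening: 0.223
finger_force: 60.0
```

```bash
python3 -c "
from h import *
move((.559,-.132,.053),6.85)
for i in range(6):
    snapshot('top');s=get_state();print(np.round(s['contact_force'],2),np.round(s['moment'],2),np.round(s['tool_pos'],4))"
```

```text
t 11.85 pos [ 0.5574 -0.132   0.0532] yaw 6.81 F [-10.39  -0.88   1.14] M [-0.32  2.19  0.1 ] op 19.6 ff 60.0
shift cm [-0.02  0.16  0.02] turn [-0.011 -0.001 -0.001]
[-9.7 -1.8  0.8] [-0.32  2.18  0.11] [ 0.5574 -0.132   0.0532]
[-10.15  -1.26   0.37] [-0.29  2.21  0.1 ] [ 0.5574 -0.132   0.0532]
[-10.09  -1.99   0.75] [-0.29  2.24  0.13] [ 0.5573 -0.132   0.0531]
[-9.75 -1.8   1.62] [-0.26  2.23  0.18] [ 0.5574 -0.132   0.0532]
[-10.15  -0.8    0.57] [-0.38  2.17  0.12] [ 0.5573 -0.1321  0.0532]
[-9.87 -0.78  0.57] [-0.34  2.17  0.11] [ 0.5574 -0.132   0.0532]
```

Call:
send_rows(
  motion=[
    {"x": 0,"y": 0.04,"z": -0.1,"rx": 0,"ry": 0,"rz": 0,"jaw": 0},
    {"x": 0,"y": 0.04,"z": -0.05,"rx": 0,"ry": 0,"rz": 0,"jaw": 0},
    {"x": 0,"y": 0.04,"z": 0,"rx": 0,"ry": 0,"rz": 0,"jaw": 0},
    {"x": 0,"y": 0.04,"z": 0,"rx": 0,"ry": 0,"rz": 0,"jaw": 0},
    {"x": 0,"y": 0.04,"z": 0,"rx": 0,"ry": 0,"rz": 0,"jaw": 0},
  ],
)

```text
clock: 12.65
tool_pos: [0.5575, -0.1319, 0.0539]
eef_rot: [0.664, 0.748, -0.005, -0.006]
contact_force: [-12.2, -1.8, -1.6]
opening: 0.223
finger_force: 60.0
```

```bash
python3 -c "
from h import *
move((.559,-.132,.053),6.85)
for i in range(3):
    d=snapshot('top');s=get_state();print(np.round(s['contact_force'],2),np.round(s['moment'],2),np.round(s['tool_pos'],4))
b=cv2.resize(d['img'][145:235,280:400],(800,600),interpolation=cv2.INTER_CUBIC);cv2.imwrite('pics/top3c.png',b[:,:,::-1])
"
```

```text
t 12.65 pos [ 0.5575 -0.1319  0.0539] yaw 6.8 F [-12.17  -1.81  -1.59] M [-0.57  2.71  0.17] op 19.6 ff 60.0
shift cm [-0.02  0.15  0.08] turn [-0.015 -0.002 -0.001]
[-12.39  -2.02  -2.49] [-0.55  2.56  0.09] [ 0.5575 -0.132   0.0538]
[-12.25  -1.58  -2.82] [-0.53  2.6   0.16] [ 0.5576 -0.132   0.0538]
[-11.47  -1.84  -2.6 ] [-0.6   2.65  0.14] [ 0.5576 -0.132   0.0539]
```

View pics/top3c.png

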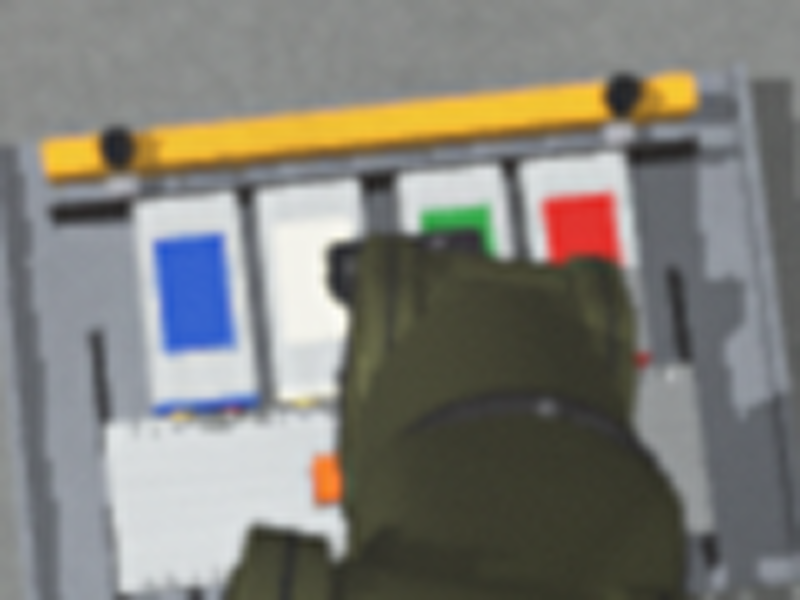

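Call:
send_rows(
  motion=[
    {"x": 0,"y": 0.06,"z": 0,"rx": 0,"ry": 0,"rz": 0,"jaw": 0},
    {"x": 0,"y": 0.06,"z": 0,"rx": 0,"ry": 0,"rz": 0,"jaw": 0},
    {"x": 0,"y": 0.06,"z": 0,"rx": 0,"ry": 0,"rz": 0,"jaw": 0},
    {"x": 0,"y": 0.04,"z": 0,"rx": 0,"ry": 0,"rz": 0,"jaw": 0},
    {"x": 0,"y": 0,"z": 0,"rx": 0,"ry": 0,"rz": 0,"jaw": 0},
  ],
)

```text
clock: 13.3
tool_pos: [0.5577, -0.132, 0.0539]
eef_rot: [0.664, 0.748, -0.006, -0.007]
contact_force: [-15.6, -2.1, 1.2]
opening: 0.223
finger_force: 60.0
```

```bash
python3 -c "
from h import *
move((.559,-.132,.053),6.85)
for i in range(5):
    d=snapshot('top');s=get_state();print(np.round(s['contact_force'],2),np.round(s['moment'],2),np.round(s['tool_pos'],4))
"
```

```text
t 13.3 pos [ 0.5577 -0.132   0.0539] yaw 6.78 F [-15.61  -2.1    1.24] M [-0.58  3.27  0.14] op 19.6 ff 60.0
shift cm [-0.02  0.14  0.09] turn [-0.019 -0.002 -0.001]
[-14.52  -0.94   2.23] [-0.52  3.24  0.14] [ 0.5577 -0.132   0.0539]
[-15.03  -2.22   1.14] [-0.53  3.29  0.16] [ 0.5577 -0.132   0.0539]
[-14.6   -2.04   1.06] [-0.52  3.28  0.16] [ 0.5576 -0.132   0.0539]
[-15.32  -1.39   1.13] [-0.55  3.29  0.12] [ 0.5576 -0.132   0.0539]
[-15.21  -1.81   1.28] [-0.54  3.31  0.16] [ 0.5577 -0.132   0.0539]
```

Call:
send_rows(
  motion=[
    {"x": 0,"y": 0.03,"z": -0.06,"rx": 0,"ry": 0,"rz": 0,"jaw": 0},
    {"x": 0,"y": 0.02,"z": -0.04,"rx": 0,"ry": 0,"rz": 0,"jaw": 0},
    {"x": 0,"y": 0,"z": 0,"rx": 0,"ry": 0,"rz": 0,"jaw": 0},
    {"x": 0,"y": 0,"z": 0,"rx": 0,"ry": 0,"rz": 0,"jaw": 0},
    {"x": 0,"y": 0,"z": 0,"rx": 0,"ry": 0,"rz": 0,"jaw": 0},
  ],
)

```text
clock: 14.05
tool_pos: [0.5578, -0.132, 0.0541]
eef_rot: [0.664, 0.748, -0.007, -0.008]
contact_force: [-13.3, -2.4, -4.9]
opening: 0.22
finger_force: 60.1
```

```bash
python3 -c "
from h import *
move((.559,-.132,.053),6.85)
for i in range(4):
    d=snapshot('top');s=get_state();print(np.round(s['contact_force'],2),np.round(s['moment'],2),np.round(s['tool_pos'],4))
"
```

```text
t 14.05 pos [ 0.5578 -0.132   0.0541] yaw 6.78 F [-13.3   -2.41  -4.89] M [-0.72  3.2   0.16] op 19.4 ff 60.1
shift cm [-0.02  0.12  0.11] turn [-0.02  -0.002 -0.001]
[-14.04  -1.39  -5.46] [-0.69  3.24  0.07] [ 0.5577 -0.132   0.0541]
[-13.28  -2.77  -5.64] [-0.66  3.22  0.09] [ 0.5577 -0.132   0.0541]
[-14.02  -2.49  -4.26] [-0.69  3.27  0.17] [ 0.5578 -0.132   0.0541]
[-14.31  -2.1   -5.02] [-0.71  3.29  0.15] [ 0.5577 -0.132   0.0541]
```

Call:
send_rows(
  motion=[
    {"x": 0,"y": 0.05,"z": 0.02,"rx": 0,"ry": 0,"rz": 0,"jaw": 0},
    {"x": 0,"y": 0.05,"z": 0,"rx": 0,"ry": 0,"rz": 0,"jaw": 0},
    {"x": 0,"y": 0.0,"z": 0,"rx": 0,"ry": 0,"rz": 0,"jaw": 0},
    {"x": 0,"y": 0,"z": 0,"rx": 0,"ry": 0,"rz": 0,"jaw": 0},
    {"x": 0,"y": 0,"z": 0,"rx": 0,"ry": 0,"rz": 0,"jaw": 0},
  ],
)

```text
clock: 14.75
tool_pos: [0.5578, -0.132, 0.0541]
eef_rot: [0.664, 0.748, -0.007, -0.008]
contact_force: [-15.0, -2.2, -0.2]
opening: 0.223
finger_force: 60.1
```

```bash
python3 -c "
from h import *
move((.559,-.132,.053),6.85)
for i in range(5):
    d=snapshot('top');s=get_state();print(np.round(s['contact_force'],2),np.round(s['moment'],2),np.round(s['tool_pos'],4))
"
```

```text
t 14.75 pos [ 0.5578 -0.132   0.0541] yaw 6.76 F [-15.03  -2.23  -0.21] M [-0.62  3.63  0.13] op 19.6 ff 60.1
shift cm [-0.02  0.12  0.11] turn [-0.022 -0.002 -0.002]
[-16.19  -2.27  -0.51] [-0.63  3.61  0.14] [ 0.5578 -0.132   0.0541]
[-16.61  -2.55  -1.37] [-0.65  3.64  0.19] [ 0.5578 -0.132   0.0541]
[-15.43  -1.67  -0.68] [-0.62  3.57  0.19] [ 0.5578 -0.132   0.0541]
[-15.78  -2.05  -0.46] [-0.64  3.61  0.16] [ 0.5578 -0.132   0.0541]
[-16.02  -2.11  -1.32] [-0.68  3.62  0.23] [ 0.5578 -0.132   0.0541]
```

Call:
send_rows(
  motion=[
    {"x": 0,"y": -0.2,"z": 0,"rx": 0,"ry": 0,"rz": 0,"jaw": 0},
    {"x": 0,"y": -0.2,"z": 0,"rx": 0,"ry": 0,"rz": 0,"jaw": 0},
    {"x": 0,"y": -0.2,"z": 0,"rx": 0,"ry": 0,"rz": 0,"jaw": 0},
    {"x": 0,"y": -0.2,"z": 0,"rx": 0,"ry": 0,"rz": 0,"jaw": 0},
    {"x": 0,"y": -0.3,"z": 0,"rx": 0,"ry": 0,"rz": 0,"jaw": 0},
  ],
)

```text
clock: 15.5
tool_pos: [0.5571, -0.1319, 0.0558]
eef_rot: [0.664, 0.748, -0.0, -0.0]
contact_force: [-1.4, -1.0, -4.0]
opening: 0.223
finger_force: 60.0
```

Call:
send_rows(
  motion=[
    {"x": 0,"y": -0.5,"z": 0,"rx": 0,"ry": 0,"rz": 0,"jaw": 0},
    {"x": 0,"y": -1,"z": 0,"rx": 0,"ry": 0,"rz": 0,"jaw": 0},
    {"x": 0,"y": -1.5,"z": 0,"rx": 0,"ry": 0,"rz": 0,"jaw": 0},
    {"x": 0,"y": -2,"z": 0,"rx": 0,"ry": 0,"rz": 0,"jaw": 0},
    {"x": 0,"y": -1,"z": 0,"rx": 0,"ry": 0,"rz": 0,"jaw": 0},
  ],
)

```text
clock: 16.0
tool_pos: [0.4964, -0.1396, 0.0567]
eef_rot: [0.664, 0.748, -0.0, -0.0]
contact_force: [-0.5, -0.5, -4.1]
opening: 0.22
finger_force: 60.0
```

Call:
send_rows(
  motion=[
    {"x": 0,"y": 0,"z": -1.5,"rx": 0,"ry": 0,"rz": 0,"jaw": 0},
    {"x": 0,"y": 0,"z": -2.5,"rx": 0,"ry": 0,"rz": 0,"jaw": 0},
    {"x": 0,"y": 0,"z": -2.5,"rx": 0,"ry": 0,"rz": 0,"jaw": 0},
    {"x": 0,"y": 0,"z": -2.5,"rx": 0,"ry": 0,"rz": 0,"jaw": 0},
    {"x": 0,"y": 0,"z": -1,"rx": 0,"ry": 0,"rz": 0,"jaw": 0},
  ],
)

```text
clock: 16.5
tool_pos: [0.4997, -0.1395, 0.1586]
eef_rot: [0.664, 0.748, 0.001, 0.002]
contact_force: [0.3, 0.1, -3.6]
opening: 0.219
finger_force: 60.0
```

```bash
python3 -c "
from h import *
move((.4935,.3538,.15),73.06)
"
```

```text
t 16.5 pos [ 0.4997 -0.1395  0.1586] yaw 6.82 F [ 0.35  0.1  -3.57] M [-0.08  0.02 -0.07] op 19.3 ff 60.0
shift cm [49.06  5.23  0.82] turn [ 0.004  0.004 -1.156]
```

Call:
send_rows(
  motion=[
    {"x": 1.4,"y": 0.14,"z": 0,"rx": 0,"ry": 0,"rz": 0,"jaw": 0},
    {"x": 4.2,"y": 0.45,"z": 0,"rx": 0,"ry": 0,"rz": 0,"jaw": 0},
    {"x": 4.2,"y": 0.45,"z": 0,"rx": 0,"ry": 0,"rz": 0,"jaw": 0},
    {"x": 4.2,"y": 0.45,"z": 0,"rx": 0,"ry": 0,"rz": 0,"jaw": 0},
    {"x": 4.2,"y": 0.45,"z": 0,"rx": 0,"ry": 0,"rz": 0,"jaw": 0},
  ],
)

```text
clock: 17.0
tool_pos: [0.4945, 0.0467, 0.155]
eef_rot: [0.663, 0.748, -0.0, -0.001]
contact_force: [0.1, 0.5, -3.4]
opening: 0.22
finger_force: 60.0
```

Call:
send_rows(
  motion=[
    {"x": 4.2,"y": 0.45,"z": 0,"rx": 0,"ry": 0,"rz": 0,"jaw": 0},
    {"x": 4.2,"y": 0.45,"z": 0,"rx": 0,"ry": 0,"rz": 0,"jaw": 0},
    {"x": 4.2,"y": 0.45,"z": 0,"rx": 0,"ry": 0,"rz": 0,"jaw": 0},
    {"x": 4.2,"y": 0.45,"z": 0,"rx": 0,"ry": 0,"rz": 0,"jaw": 0},
    {"x": 4.2,"y": 0.45,"z": 0,"rx": 0,"ry": 0,"rz": 0,"jaw": 0},
  ],
)

```text
clock: 17.5
tool_pos: [0.4912, 0.2576, 0.1547]
eef_rot: [0.663, 0.748, -0.001, -0.001]
contact_force: [0.8, -0.1, -4.4]
opening: 0.219
finger_force: 60.0
```

Call:
send_rows(
  motion=[
    {"x": 4.2,"y": 0.45,"z": 0,"rx": 0,"ry": 0,"rz": 0,"jaw": 0},
    {"x": 4.2,"y": 0.45,"z": 0,"rx": 0,"ry": 0,"rz": 0,"jaw": 0},
    {"x": 1.4,"y": 0.14,"z": 0,"rx": 0,"ry": 0,"rz": 0,"jaw": 0},
    {"x": 0,"y": 0,"z": 0,"rx": 0,"ry": 0,"rz": -0.03,"jaw": 0},
    {"x": 0,"y": 0,"z": 0,"rx": 0,"ry": 0,"rz": -0.06,"jaw": 0},
  ],
)

```text
clock: 18.0
tool_pos: [0.4905, 0.3524, 0.1548]
eef_rot: [0.628, 0.778, -0.002, 0.0]
contact_force: [0.7, -0.1, -3.5]
opening: 0.219
finger_force: 60.0
```

Call:
send_rows(
  motion=[
    {"x": 0,"y": 0,"z": 0,"rx": 0,"ry": 0,"rz": -0.1,"jaw": 0},
    {"x": 0,"y": 0,"z": 0,"rx": 0,"ry": 0,"rz": -0.1,"jaw": 0},
    {"x": 0,"y": 0,"z": 0,"rx": 0,"ry": 0,"rz": -0.1,"jaw": 0},
    {"x": 0,"y": 0,"z": 0,"rx": 0,"ry": 0,"rz": -0.1,"jaw": 0},
    {"x": 0,"y": 0,"z": 0,"rx": 0,"ry": 0,"rz": -0.1,"jaw": 0},
  ],
)

```text
clock: 18.5
tool_pos: [0.4914, 0.3507, 0.1552]
eef_rot: [0.416, 0.909, -0.002, -0.0]
contact_force: [1.0, -0.3, -3.5]
opening: 0.22
finger_force: 60.0
```

Call:
send_rows(
  motion=[
    {"x": 0,"y": 0,"z": 0,"rx": 0,"ry": 0,"rz": -0.1,"jaw": 0},
    {"x": 0,"y": 0,"z": 0,"rx": 0,"ry": 0,"rz": -0.1,"jaw": 0},
    {"x": 0,"y": 0,"z": 0,"rx": 0,"ry": 0,"rz": -0.1,"jaw": 0},
    {"x": 0,"y": 0,"z": 0,"rx": 0,"ry": 0,"rz": -0.1,"jaw": 0},
    {"x": 0,"y": 0,"z": 0,"rx": 0,"ry": 0,"rz": -0.1,"jaw": 0},
  ],
)

```text
clock: 19.0
tool_pos: [0.4914, 0.3507, 0.1551]
eef_rot: [0.178, 0.984, -0.002, -0.001]
contact_force: [-0.3, -0.2, -3.4]
opening: 0.224
finger_force: 60.0
```

Call:
send_rows(
  motion=[
    {"x": 0,"y": 0,"z": 0,"rx": 0,"ry": 0,"rz": -0.06,"jaw": 0},
    {"x": 0,"y": 0,"z": 0,"rx": 0,"ry": 0,"rz": 0,"jaw": 0},
    {"x": 0,"y": 0,"z": 0,"rx": 0,"ry": 0,"rz": 0,"jaw": 0},
    {"x": 0,"y": 0,"z": 0,"rx": 0,"ry": 0,"rz": 0,"jaw": 0},
    {"x": 0,"y": 0,"z": 0,"rx": 0,"ry": 0,"rz": 0,"jaw": 0},
  ],
)

```text
clock: 19.5
tool_pos: [0.4917, 0.3532, 0.1562]
eef_rot: [0.151, 0.989, -0.0, -0.0]
contact_force: [0.4, 0.2, -3.8]
opening: 0.224
finger_force: 60.0
```

```bash
python3 -c "
from h import *
move((.4935,.3538,.040),72.8)
for n in ('top','side'):
    d=snapshot(n);cv2.imwrite('pics/%s4.png'%n,d['img'][:,:,::-1])
a=cv2.resize(cv2.imread('pics/side4.png')[60:280,190:430],(654,600),interpolation=cv2.INTER_CUBIC);cv2.imwrite('pics/side4c.png',a)
"
```

```text
t 19.5 pos [0.4917 0.3532 0.1562] yaw 72.67 F [ 0.4   0.24 -3.84] M [-0.03  0.02 -0.08] op 19.7 ff 60.0
shift cm [-0.15  0.12 11.62] turn [-0.     0.    -0.002]
```

View pics/side4c.png

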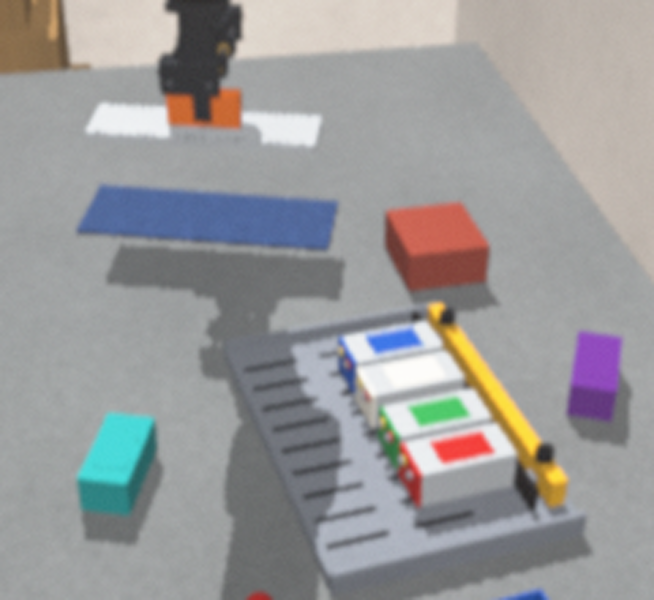

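```bash
python3 -c "
from h import *
d=snapshot('top')
n=np.array([.9929,.1193]);hsv=cv2.cvtColor(d['img'],cv2.COLOR_RGB2HSV)
print('white');blobs(d,(0,0,185),(180,40,255),.055,200)
b=cv2.resize(d['img'][145:235,280:400],(800,600),interpolation=cv2.INTER_CUBIC);cv2.imwrite('pics/top5c.png',b[:,:,::-1])
"
```

```text
white
[635. 382.] c [ 0.0888 -0.984 ] e [(0.0231, -88.9), (0.0884, 174.7)]
[634.  351.5] c [ 0.1734 -0.9888] e [(0.0291, -88.9), (0.0648, 174.7)]
[161.1 264.2] c [0.4006 0.4141] e [(0.1085, -16.7), (0.0866, -108.8)]
[183.  206.2] c [0.5787 0.3584] e [(0.1242, -17.0), (0.0857, -109.5)]
[308.5 189.2] c [ 0.6378 -0.029 ] e [(0.0484, -83.3), (0.0938, -173.4)]
[327.2 188.2] c [ 0.6419 -0.087 ] e [(0.0476, -82.7), (0.0996, -173.2)]
[348.7 185.1] c [ 0.6527 -0.1535] e [(0.048, -82.3), (0.0939, -173.2)]
[367.2 183.1] c [ 0.66   -0.2109] e [(0.0477, -81.9), (0.0944, -173.2)]
[598. 140.] c [ 0.8101 -0.9345] e [(0.2593, -89.2), (0.2532, 174.7)]
```

View pics/top5c.png

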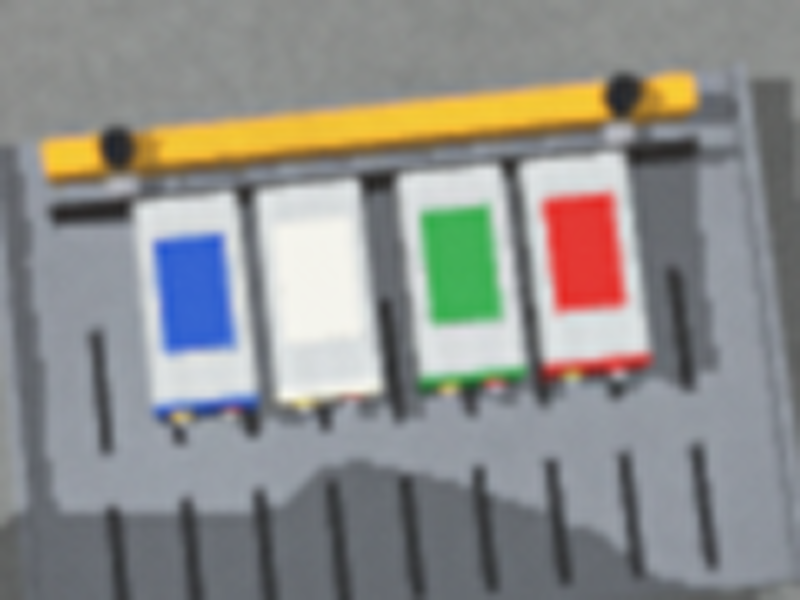

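The row is straight: all four boxes sit at about 6.8°, with their backs on the black face. Next I lay the straightedge down.

Call:
send_rows(
  motion=[
    {"x": -0.15,"y": 0.1,"z": 3,"rx": 0,"ry": 0,"rz": 0,"jaw": 0},
    {"x": 0,"y": 0,"z": 3,"rx": 0,"ry": 0,"rz": 0,"jaw": 0},
    {"x": 0,"y": 0,"z": 2.5,"rx": 0,"ry": 0,"rz": 0,"jaw": 0},
    {"x": 0,"y": 0,"z": 1.2,"rx": 0,"ry": 0,"rz": 0,"jaw": 0},
    {"x": 0,"y": 0,"z": 0.8,"rx": 0,"ry": 0,"rz": 0,"jaw": 0},
  ],
)

```text
clock: 20.15
tool_pos: [0.4933, 0.354, 0.0505]
eef_rot: [0.15, 0.989, -0.0, -0.0]
contact_force: [0.2, 0.4, -3.8]
opening: 0.22
finger_force: 60.0
```

Call:
send_rows(
  motion=[
    {"x": 0,"y": 0,"z": 0.4,"rx": 0,"ry": 0,"rz": 0,"jaw": 0},
    {"x": 0,"y": 0,"z": 0.3,"rx": 0,"ry": 0,"rz": 0,"jaw": 0},
    {"x": 0,"y": 0,"z": 0.2,"rx": 0,"ry": 0,"rz": 0,"jaw": 0},
    {"x": 0,"y": 0,"z": 0,"rx": 0,"ry": 0,"rz": 0,"jaw": 0},
    {"x": 0,"y": 0,"z": 0,"rx": 0,"ry": 0,"rz": 0,"jaw": 0},
  ],
)

```text
clock: 20.65
tool_pos: [0.4938, 0.3542, 0.0429]
eef_rot: [0.15, 0.989, 0.0, 0.0]
contact_force: [-0.6, 0.4, -3.0]
opening: 0.225
finger_force: 60.0
```

```bash
python3 -c "
from h import *
move((.4935,.3538,.039),72.8)
"
```

```text
t 20.65 pos [0.4938 0.3542 0.0429] yaw 72.71 F [-0.58  0.43 -3.03] M [-0.04 -0.07  0.05] op 19.8 ff 60.0
shift cm [ 0.02 -0.05  0.39] turn [ 0.001  0.001 -0.002]
```

Call:
send_rows(
  motion=[
    {"x": 0,"y": 0,"z": 0.15,"rx": 0,"ry": 0,"rz": 0,"jaw": 0},
    {"x": 0,"y": 0,"z": 0.15,"rx": 0,"ry": 0,"rz": 0,"jaw": 0},
    {"x": 0,"y": 0,"z": 0.1,"rx": 0,"ry": 0,"rz": 0,"jaw": 0},
    {"x": 0,"y": 0,"z": 0,"rx": 0,"ry": 0,"rz": 0,"jaw": 0},
    {"x": 0,"y": 0,"z": 0,"rx": 0,"ry": 0,"rz": 0,"jaw": 0},
  ],
)

```text
clock: 21.15
tool_pos: [0.4936, 0.3541, 0.0391]
eef_rot: [0.15, 0.989, 0.0, 0.0]
contact_force: [-1.4, -1.7, 6.3]
opening: 0.222
finger_force: 60.0
```

Call:
send_rows(
  motion=[
    {"x": 0,"y": 0,"z": 0,"rx": 0,"ry": 0,"rz": 0,"jaw": 2.3},
    {"x": 0,"y": 0,"z": 0,"rx": 0,"ry": 0,"rz": 0,"jaw": 4},
    {"x": 0,"y": 0,"z": 0,"rx": 0,"ry": 0,"rz": 0,"jaw": 7},
    {"x": 0,"y": 0,"z": 0,"rx": 0,"ry": 0,"rz": 0,"jaw": 7},
    {"x": 0,"y": 0,"z": 0,"rx": 0,"ry": 0,"rz": 0,"jaw": 7},
  ],
)

```text
clock: 21.65
tool_pos: [0.4935, 0.354, 0.0382]
eef_rot: [0.15, 0.989, 0.0, -0.0]
contact_force: [0.8, -0.5, -0.6]
opening: 0.598
finger_force: 0.0
```

Call:
send_rows(
  motion=[
    {"x": 0,"y": 0,"z": -1,"rx": 0,"ry": 0,"rz": 0,"jaw": 7},
    {"x": 0,"y": 0,"z": -2,"rx": 0,"ry": 0,"rz": 0,"jaw": 7},
    {"x": 0,"y": 0,"z": -3,"rx": 0,"ry": 0,"rz": 0,"jaw": 7},
    {"x": 0,"y": 0,"z": -4,"rx": 0,"ry": 0,"rz": 0,"jaw": 7},
    {"x": 0,"y": 0,"z": -4,"rx": 0,"ry": 0,"rz": 0,"jaw": 7},
  ],
)

```text
clock: 22.15
tool_pos: [0.4932, 0.3538, 0.1802]
eef_rot: [0.15, 0.989, -0.0, -0.0]
contact_force: [0.9, 0.1, -0.7]
opening: 0.793
finger_force: 0.0
```

Call:
send_rows(
  motion=[
    {"x": 4,"y": 1,"z": -2,"rx": 0,"ry": 0,"rz": 0,"jaw": 7},
    {"x": 4,"y": 1,"z": 0,"rx": 0,"ry": 0,"rz": 0,"jaw": 7},
    {"x": 4,"y": 1,"z": 0,"rx": 0,"ry": 0,"rz": 0,"jaw": 7},
    {"x": 4,"y": 1,"z": 0,"rx": 0,"ry": 0,"rz": 0,"jaw": 7},
    {"x": 4,"y": 1,"z": 0,"rx": 0,"ry": 0,"rz": 0,"jaw": 7},
  ],
)

```text
clock: 22.65
tool_pos: [0.316, 0.4619, 0.1993]
eef_rot: [0.15, 0.989, 0.001, 0.0]
contact_force: [-0.2, 0.5, 0.3]
opening: 0.792
finger_force: 0.0
```

Call:
send_rows(
  motion=[
    {"x": 0,"y": 0,"z": 0,"rx": 0,"ry": 0,"rz": 0,"jaw": 7},
    {"x": 0,"y": 0,"z": 0,"rx": 0,"ry": 0,"rz": 0,"jaw": 7},
    {"x": 0,"y": 0,"z": 0,"rx": 0,"ry": 0,"rz": 0,"jaw": 7},
    {"x": 0,"y": 0,"z": 0,"rx": 0,"ry": 0,"rz": 0,"jaw": 7},
    {"x": 0,"y": 0,"z": 0,"rx": 0,"ry": 0,"rz": 0,"jaw": 7},
  ],
)

```text
clock: 23.15
tool_pos: [0.3187, 0.4603, 0.1984]
eef_rot: [0.152, 0.988, -0.0, 0.0]
contact_force: [0.3, -0.0, 0.3]
opening: 0.797
finger_force: 0.0
```

```bash
python3 -c "
from h import *
move((.4935,.3538,.039),72.8)
d=snapshot('top')
print('mat');blobs(d,(100,80,40),(125,255,255),.004,400)
print('orange');blobs(d,(8,150,120),(16,255,255),.061)
print('white');blobs(d,(0,0,185),(180,40,255),.02,400)
cv2.imwrite('pics/top6.png',d['img'][:,:,::-1])
"
```

```text
t 23.15 pos [0.3187 0.4603 0.1984] yaw 72.56 F [ 0.27 -0.03  0.28] M [-0.02 -0.03  0.01] op 70.2 ff 0.0
shift cm [-19.85  -4.92  15.95] turn [-0.     0.001 -0.004]
mat
[188.3 235.4] c [0.4922 0.3537] e [(0.3207, -17.7), (0.1218, -110.0)]
[443.4 190.2] c [ 0.6497 -0.4642] e [(0.144, -81.2), (0.0982, -174.3)]
orange
[182.9 234. ] c [0.4926 0.3511] e [(0.0857, -17.4), (0.0208, -109.3)]
white
[186.7 234.9] c [0.4928 0.3535] e [(0.278, -16.9), (0.0801, -109.1)]
[308.6 189.3] c [ 0.6431 -0.0284] e [(0.0488, -83.0), (0.0963, -173.1)]
[327.3 188.2] c [ 0.6476 -0.088 ] e [(0.048, -82.4), (0.1016, -172.9)]
[348.8 185.1] c [ 0.6587 -0.1568] e [(0.0479, -82.4), (0.0968, -173.3)]
[367.3 183.2] c [ 0.6661 -0.216 ] e [(0.048, -81.9), (0.0969, -173.2)]
[625.5 156.5] c [ 0.7662 -1.0456] e [(0.0959, -4.8), (0.0867, -89.1)]
[624.5 127.5] c [ 0.8627 -1.0508] e [(0.094, -89.2), (0.0912, 174.7)]
[583.5 126.5] c [ 0.8641 -0.9186] e [(0.1657, -89.2), (0.0912, 175.3)]
```

View pics/top6.png

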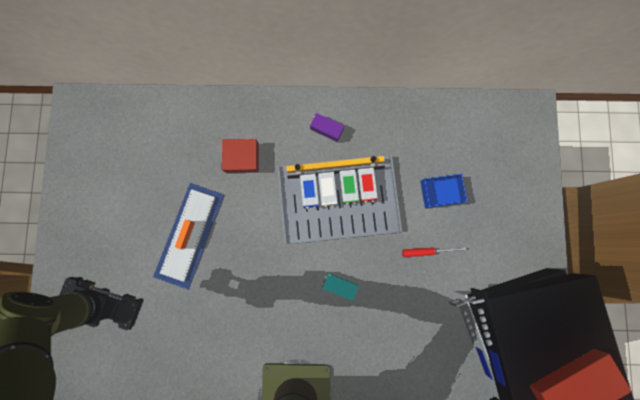

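The straightedge is back flat and centred on the mat (pixel 187,235). The boxes form a straight row against the stop (309–367, 183–189), and the gripper is clear of everything.

```bash
python3 -c "
from plant import *
print(finish_job())"
```

```text
the job is handed in; nothing more can be done
None
```

The job is handed in at about 23 s: the four boxes stand square in one line against the rubber face, pressed home with about 16 N measured at the wrist, and the straightedge lies flat along its blue mat.

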